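# Drop test of the extraction damper, then hold the flap at the index

### The job

Test the damper of the small bench extraction box: push its release button so that the raised flap drops shut by itself and stays shut for a moment. Then lift the flap by its tab until it lines up with the index arm on the quadrant, and finish while still holding it there, motionless, so that I can lock it. Do not shift the index arm, and leave the things lying around the box where they are.

Things in the scene. Friction and masses are not known exactly. Their poses are not given: they have to be found in the camera images.
- extractor: grey extraction box, fixed; origin on the bench; casing x -90 to +100 mm, y -80 to +80 mm, 104 mm high; x points from the louvred front to the back, y left as seen from the front, z up. Right (-y): button pod y -80 to -155, x -75 to +85, 55 mm high; catch housing x +24 to +104, y -80 to -104, 148 mm high. Left: thin quadrant at y +84 to +88 about the hinge, radius 111 mm, a tick every 10 degrees
- flap (a joint): flap angle: 0 = shut, level on the casing; grows as the front edge rises; about 1.3 = raised, where it starts, hanging in the catch that the button frees. Aluminium plate 126 mm wide, reaching 149 mm forward of the hinge, 4 mm thick, 0.15 to 0.3 kg; freed, it falls shut in under a second and nothing else holds it up. A thin pointer on its left edge moves just inside the quadrant
- flap_hinge (a point): point on the flap's hinge axis, in the middle of its width, 108 mm above the bench and 60 mm behind the box origin. The hinge runs along the box's y; these axes turn with the flap: at 0 they equal the box's; the flap reaches along their -x
- flap_tab (a point): centre of the black grip block on the tab at the middle of the flap's front edge: 16 mm wide (along the hinge; pinch it across this), 30 mm long (along the flap), 14 mm thick; 180 mm from the hinge axis, in the plane of the flap; 16 mm beyond the plate's edge on a 12 mm wide neck. Flap shut: it stands out in front of the casing, 108 mm above the bench
- index_arm (a joint): angle at which the index arm is set, measured like the flap's angle (0 = level, growing upward), about 0.4 to 0.8. The flap lines up with the arm when both values are equal. The arm is stiff and stays where it is set
- index_tip (a point): free end of the index arm: a 7 mm wide steel bar with a small black lock knob, on the outer (left) face of the quadrant, turning about the flap's hinge axis; this point is 130 mm from the axis, 93.5 mm to the left of the flap's middle; its -x axis points out along the arm
- release (a joint): travel of the release button: 0 = out, 0.007 = fully in; springs back. The catch lets go after about 5 mm; fully in takes about 5 N
- release_top (a point): centre of the top of the round black release button (30 mm diameter) on the button pod, pressed straight down; its top is 70 mm above the bench when out, 12 mm above its 42 mm wide steel collar
- timer: bystander: small white lab timer 28x66x58 mm, origin under its centre
- slide_box: bystander: card box of slides 35x86x29 mm, origin under its centre
- beaker_2: bystander: plastic beaker 65 mm wide, 76 mm high, origin under its centre
- cassette_1: bystander: tissue cassette 41x28x6 mm, origin under its centre
- base_mould_1: bystander: small steel mould 29x39x11 mm, origin under its centre
- marker_1: bystander: marker pen 11x124x12 mm lying down, origin under its centre
- petri_1: bystander: petri dish 58 mm wide, 15 mm high, origin under its centre

How it is judged:
By the outcome, as a careful person would: the job done as asked, in the order asked, and still so for the second after the job is handed in, while the arm keeps its last pose, push and grip.
It also fails if it takes over 42 s, if anything falls off the work surface, if the arm or the gripper's body presses on something with over 40 N, if the wrist force passes 120 N, or if a joint passes its speed limit or range.

### The arm

A 6-joint arm with a two-finger parallel gripper is mounted at the origin on a cart in front of the work surface, level with it; the furniture and walls round the work are solid. World frame = base frame: x ahead of the robot, y to its left, z up, the work surface at z = 0. Lengths are in m, angles in rad, forces in N, time in s.
With the tool pointing down it reaches from about 0.275 to 0.75 m from the base axis. Payload 10.2 kg.
Tool frame: the origin (TCP) lies on the centre line of the jaws, within the pads' length; the fingertips stand 17 mm ahead of it and the grasp point (between the pads) lies 2 mm behind it; z points along the fingers, y is the line along which they close (so a half turn about z gives the same grasp; the last joint's range is limited). The gripper opens to 85 mm and grips with 20 to 120 N. Pads are 22 mm wide; open, the fingers measure 114 mm over their backs; the gripper's body (76 mm by 85 mm) begins 54 mm behind the grasp point. The pads swing forward as they close: fully open they stand 13 mm farther back than shut.
Start: joints at [-1.327, 0.313, 1.498, -0, 1.331, -0.223], TCP at [0.236, -0.469, 0.248] pointing down, gripper open.
Joint ranges: [-2.94, 2.94], [-0.97, 2.17], [0.19, 2.56], [-1.23, 4.37], [0.02, 3.11], [-2.88, 2.88]. Speed limits (rad/s): [2.39, 2.39, 3.01, 3.14, 3.14, 3.14].

### API

Orientations are given as a 3x3 rotation matrix whose columns are the frame's x, y, z axes.
In Python, from bench import arm, cams, job gives the robot as it stands.
- The arm moves only by the tool move_arm, never from a script. Its argument "rows" is one flat list of numbers, 7 for each row, row after row: the shift along the tool's x, y, z in m, then the turn, a rotation vector about the tool's x, y, z in rad, then the finger opening in m, from 0 to 0.0854. A call has 1 to 20 rows; each row shifts and turns the commanded pose from where the row before left it, along the tool's axes as they then stand; what a row does not reach is not made up. A row lasts 1/8 s, in which the tool goes at most 62.5 mm and 10.7 degrees, less where a joint would pass 70% of its speed; a pose out of reach is approached as far as the arm can. A call with a gripper value outside its range is refused whole. The fingers move at their own pace and stop on an object; "grip_force" is the grip in N (left out, the last holds). Time passes only in rows, so rows that do not move let the fingers close. It gives the time, the measured TCP pose, the force, the opening and the grip force at its end, in the units of the state.
- arm.get_state(): the state, without advancing time (a new reading comes with each control period).
- cams.read_camera(name): name is "side" or "top" or "wrist"; returns the picture (480x640x3 uint8, red, green, blue); there is no depth.
- cams.camera_model(name): a dict with "K" (3x3 intrinsics, pixels), "k1" (the pictures are not rectified: a ray, as slopes to the right and down, at radius r is drawn at 1 + k1 r^2 times it, then the intrinsics apply), "eye" and "attitude" of the camera in the world; the wrist camera has in their place "hand_eye" (4x4, takes a point from camera to tool coordinates, whose origin is the TCP and whose axes are the flange's). Camera axes: x right, y down, z forward; pixel columns grow to the right and rows downward; lengths in m; the calibration is good to about 2 mm. A picture is of the moment at which its call begins: read the wrist's pose just before it. camera_model takes no time and is no camera call.
- job.finish_job(): hands the job in; it is judged then, once.
The state is a dict: "clock": time; "joint_pos": joint angles; "joint_velocities": joint speeds; "tau": joint torques, N m; "tool_pos": TCP position; "orientation": TCP orientation; "force": force on the tool from outside, world axes, zero at the start; "ft_torque": the same for the moment, N m; "width": finger opening in m; "gripper_force": force on a finger pad.
Only numpy, scipy, OpenCV 4.12 (cv2) and the standard library are available. Lean on these libraries where they do the work, as an engineer would, in place of code of your own. Each camera call takes 0.05 s, during which the arm holds its last target. There are 200 camera calls.

## Working session

There is one attempt and no reset: what is moved stays moved. The work goes in short steps, Python scripts to look and compute and a tool call to move; the robot and the scene stay as the last step left them, time stands still between calls to the robot, and variables do not carry over. Pictures are saved under pics/ and viewed, at most 10 in all, crops included, and the job is handed in when it is done.

Besides the shell and the picture viewer there is one more tool, called as a command line: name --argument value ..., lists and objects as JSON in quotes. move_arm: Moves the arm, as the interface text tells. Its arguments: {"type":"object","properties":{"rows":{"type":"array","items":{"type":"number"}},"grip_force":{"type":"number"}},"required":["rows"]}

```bash
mkdir -p pics; ls
python3 - <<'E'
from bench import arm,cams,job
import cv2
for n in ("side","top"):
    cv2.imwrite(f"pics/{n}0.png",cams.read_camera(n)[:,:,::-1])
    m=cams.camera_model(n);print(n,m)
print(cams.camera_model("wrist"))
s=arm.get_state();print(s)
E
```

```text
pics
side {'K': array([[517.52476448,   0.        , 331.20751907],
       [  0.        , 517.52476448, 234.97659128],
       [  0.        ,   0.        ,   1.        ]]), 'k1': -0.03934620838517187, 'eye': array([ 0.45996559, -0.94765019,  0.45116253]), 'attitude': array([[ 0.99535571, -0.0114676 ,  0.0955798 ],
       [-0.0932373 , -0.36190679,  0.92753991],
       [ 0.02395432, -0.93214375, -0.3612952 ]])}
top {'K': array([[576.30746513,   0.        , 321.56548549],
       [  0.        , 576.30746513, 231.03876955],
       [  0.        ,   0.        ,   1.        ]]), 'k1': 0.06037428368736108, 'eye': array([ 0.45668816, -0.03698362,  1.11334404]), 'attitude': array([[-0.02061782, -0.99577926,  0.08943476],
       [-0.99971646,  0.0194679 , -0.01371106],
       [ 0.01191208, -0.08969209, -0.9958983 ]])}
{'K': array([[402.51128963,   0.        , 313.08378926],
       [  0.        , 402.51128963, 246.2987625 ],
       [  0.        ,   0.        ,   1.        ]]), 'k1': -0.059288725149343066, 'hand_eye': array([[-1.27913560e-03, -9.45852761e-01, -3.24593466e-01,
         8.44811515e-0
[... 395 characters left out ...]
2085e-01]), 'joint_velocities': array([-1.02274582e-04, -4.00384447e-05, -2.47976941e-03, -1.14149206e-03,
        1.88907639e-03, -6.64604379e-04]), 'tau': array([ 1.55330756e-03, -4.12903512e+01, -2.60140264e+01, -2.01218827e-04,
        3.07578826e-03, -1.07661805e-06]), 'tool_pos': array([ 0.23620711, -0.46862192,  0.24779213]), 'orientation': array([[ 8.92996605e-01,  4.50063305e-01, -2.91721824e-04],
       [ 4.50063327e-01, -8.92995903e-01,  1.14866878e-03],
       [ 2.56467272e-04, -1.15705061e-03, -9.99999298e-01]]), 'force': array([ 0.33814217,  0.50392006, -0.88603189]), 'ft_torque': array([-0.01273008,  0.0021614 ,  0.03260204]), 'gripper_force': 0.0, 'width': 0.0851611426222384}
```

View pics/side0.png

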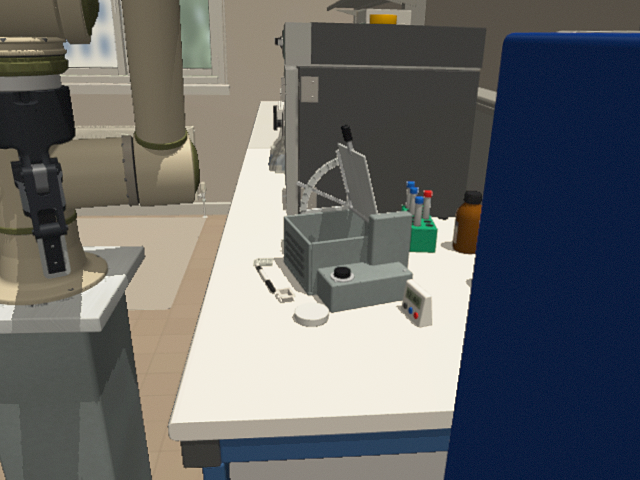

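View pics/top0.png

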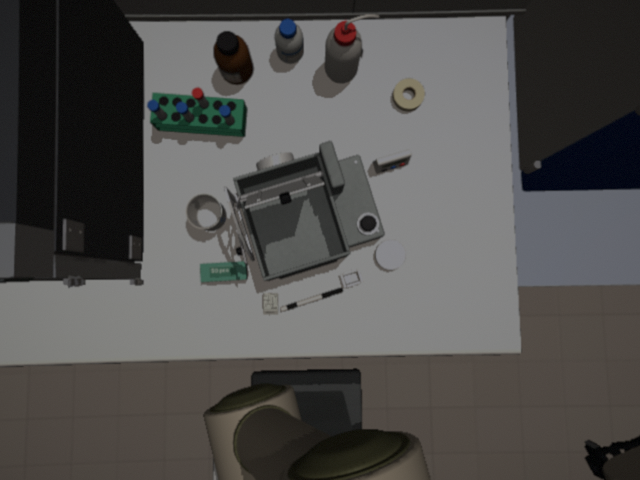

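Run:
```python
import cv2
a=cv2.imread("pics/top0.png")[140:290,190:410]
cv2.imwrite("pics/topc.png",cv2.resize(cv2.convertScaleAbs(a,alpha=1.6),None,fx=3.6,fy=3.6,interpolation=cv2.INTER_CUBIC))
a=cv2.imread("pics/side0.png")[110:330,250:440]
cv2.imwrite("pics/sidec.png",cv2.resize(a,None,fx=2.7,fy=2.7,interpolation=cv2.INTER_CUBIC))
```

```text
(no output)
```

View pics/topc.png

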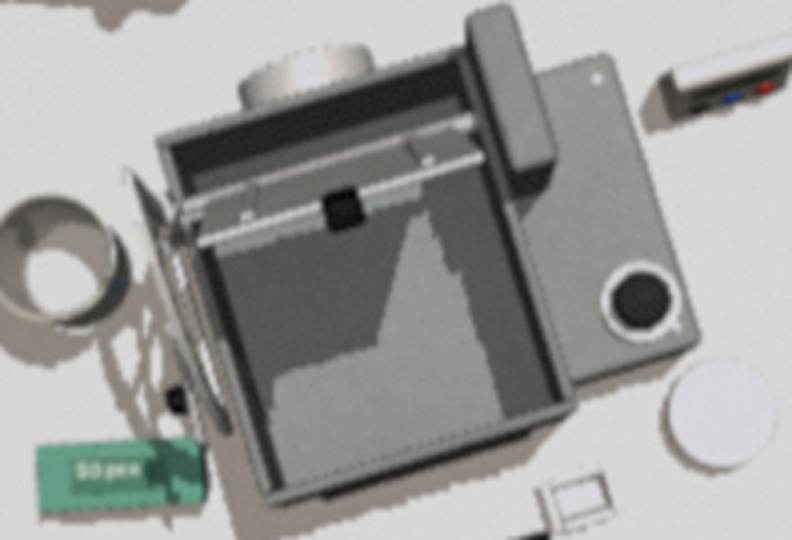

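View pics/sidec.png

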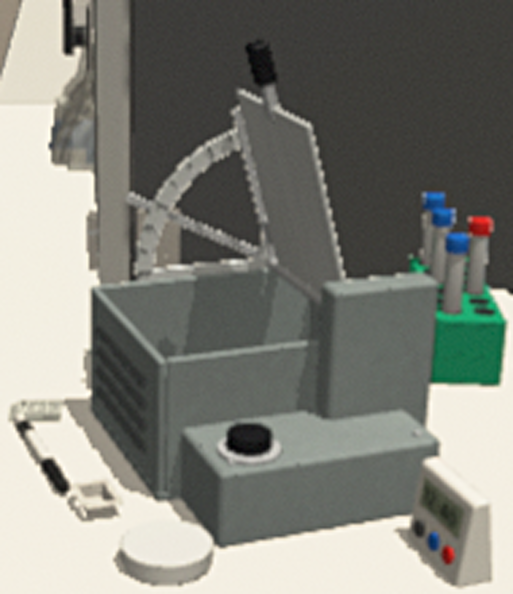

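```bash
cat > h.py <<'E'
import numpy as np
from bench import arm,cams,job
from scipy.spatial.transform import Rotation as R
from scipy.optimize import least_squares
def proj(n,P,st=None):
    m=cams.camera_model(n);P=np.atleast_2d(P)
    if n=="wrist":
        T=np.eye(4);T[:3,:3]=st["orientation"];T[:3,3]=st["tool_pos"];T=T@m["hand_eye"];A,e=T[:3,:3],T[:3,3]
    else: A,e=m["attitude"],m["eye"]
    c=(P-e)@A; s=c[:,:2]/c[:,2:]; s=s*(1+m["k1"]*(s**2).sum(1,keepdims=True))
    return s*[m["K"][0,0],m["K"][1,1]]+[m["K"][0,2],m["K"][1,2]]
def box(q): 
    c,s=np.cos(q[2]),np.sin(q[2]); return np.array([[c,-s,0],[s,c,0],[0,0,1]]),np.array([q[0],q[1],0])
def w(q,P): A,t=box(q);return np.atleast_2d(P)@A.T+t
def flap(a,r,y=0,n=0): # point at radius r on flap at angle a, box coords
    return np.array([.06-r*np.cos(a)+n*np.sin(a),y,.108+r*np.sin(a)+n*np.cos(a)])
E
cat > fit.py <<'E'
from h import *
top=[((-90,80,104),(270,502)),((-90,-80,104),(575,405)),((100,80,104),(162,140)),((-60,0,0),None)]
T=np.array([(270,502),(575,405),(162,140),(698,338),(606,55)])/3.6+[190,140]
TP=np.array([(-90,80,104),(-90,-80,104),(100,80,104),(-75,-155,55),(85,-155,55)])/1e3
S=np.array([(93,288),(163,360),(163,495),(218,463),(437,440),(218,543)])/2.7+[250,110]
SP=np.array([(-90,80,104),(-90,-80,104),(-90,-80,0),(-75,-155,55),(85,-155,55),(-75,-155,0)])/1e3
bt=np.array([640,298])/3.6+[190,140]; bs=np.array([249,432])/2.7+[250,110]
tt=np.array([343,207])/3.6+[190,140]; ts=np.array([262,62])/2.7+[250,110]
it=np.array([130,197])/2.7+[250,110]
def f(q):
    b=w(q,[q[3],q[4],.07]);t=w(q,flap(q[5],.18));i=w(q,flap(q[6],.133,.0905))
    return np.r_[(proj("top",w(q,TP))-T).ravel(),(proj("side",w(q,SP))-S).ravel(),(proj("top",b)-bt).ravel(),(proj("side",b)-bs).ravel(),(proj("top",t)-tt).ravel(),(proj("side",t)-ts).ravel(),(proj("side",i)-it).ravel()]
r=least_squares(f,[.45,0,.25,-.03,-.12,1.3,.6],loss="soft_l1");q=r.x
print(np.round(q,4),np.round(f(q).reshape(-1,2),1).tolist())
print("button",w(q,[q[3],q[4],.07]))
for a in (0,q[6],q[5]):print("tab",w(q,flap(a,.18)))
np.save("q.npy",q)
E
python3 fit.py
```

```text
[ 0.5732  0.002   0.2758 -0.0463 -0.1304  1.2844  0.4747] [[-2.9, -0.0], [0.0, 0.1], [-3.5, -2.6], [0.7, 0.5], [0.5, -2.6], [-0.8, -0.9], [-1.3, 0.7], [-1.8, 2.9], [0.8, 4.4], [2.6, 0.1], [0.1, 3.2], [0.2, -0.2], [-0.2, -0.3], [-0.7, -0.3], [-0.4, 1.0], [-1.2, -0.4]]
button [[ 0.56413779 -0.1360956   0.07      ]]
tab [[ 0.45770509 -0.03071994  0.108     ]]
tab [[ 0.4768567  -0.02530052  0.19027484]]
tab [[0.581973   0.00444471 0.28066737]]
```

move_arm --rows '[0.037, -0.0125, 0.004, 0, 0, 0, 0, 0.037, -0.0125, 0.004, 0, 0, 0, 0, 0.037, -0.0125, 0.004, 0, 0, 0, 0, 0.037, -0.0125, 0.004, 0, 0, 0, 0, 0.037, -0.0125, 0.004, 0, 0, 0, 0, 0.037, -0.0125, 0.004, 0, 0, 0, 0, 0.037, -0.0125, 0.004, 0, 0, 0, 0, 0.037, -0.0125, 0.004, 0, 0, 0, 0, 0.037, -0.0125, 0.004, 0, 0, 0, 0, 0.037, -0.0125, 0.004, 0, 0, 0, 0, 0.037, -0.0125, 0.004, 0, 0, 0, 0, 0.037, -0.0125, 0.004, 0, 0, 0, 0, 0, 0, 0, 0, 0, 0.0955, 0, 0, 0, 0, 0, 0, 0.0955, 0, 0, 0, 0, 0, 0, 0, 0]' --grip_force 20

```text
clock: 1.98
tool_pos: [0.5651, -0.1349, 0.2]
orientation: [[0.962, 0.273, -0.001], [0.273, -0.962, 0.0], [-0.001, -0.0, -1.0]]
force: [0.3, 1.4, -0.5]
width: 0.0
gripper_force: 0.0
```

Run:
```python
from h import *
import cv2
s=arm.get_state();im=cams.read_camera("wrist")[:,:,::-1].copy()
q=np.load("q.npy");b=w(q,[q[3],q[4],.07])
print(s["clock"],s["tool_pos"],s["orientation"].round(4).tolist(),s["width"],proj("wrist",b,s))
cv2.imwrite("pics/w1.png",im)
```

```text
1.975 [ 0.56514463 -0.13493655  0.19995291] [[0.9619, 0.2733, -0.0007], [0.2733, -0.9619, 0.0003], [-0.0006, -0.0005, -1.0]] 4.99440884293057e-05 [[314.81709052 243.40675782]]
```

View pics/w1.png

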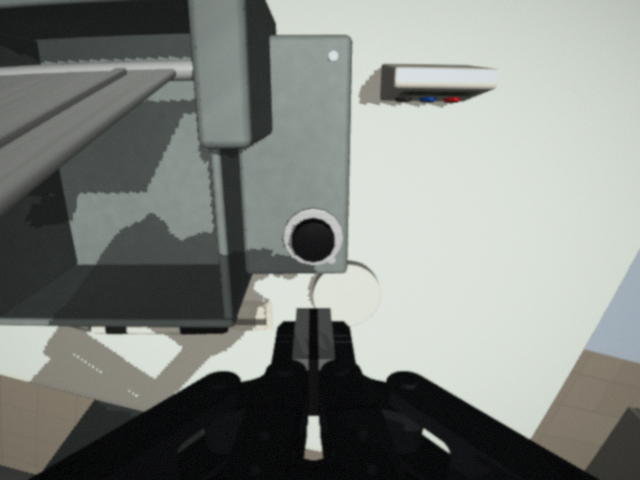

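move_arm --rows '[0.001, 0, 0.021, 0, 0, 0, 0, 0, 0, 0.021, 0, 0, 0, 0, 0, 0, 0.021, 0, 0, 0, 0, 0, 0, 0.021, 0, 0, 0, 0, 0, 0, 0.021, 0, 0, 0, 0, 0, 0, 0.004, 0, 0, 0, 0, 0, 0, 0.004, 0, 0, 0, 0, 0, 0, 0.003, 0, 0, 0, 0, 0, 0, 0.002, 0, 0, 0, 0, 0, 0, 0.001, 0, 0, 0, 0, 0, 0, 0, 0, 0, 0, 0]'

```text
clock: 3.4
tool_pos: [0.5665, -0.135, 0.0816]
orientation: [[0.962, 0.272, 0.001], [0.272, -0.962, -0.001], [0.001, 0.001, -1.0]]
force: [0.4, -0.1, 3.9]
width: 0.0004
gripper_force: 2.0
```

Run:
```python
from h import *
import cv2
s=arm.get_state();print(s["tool_pos"],s["force"])
im=cams.read_camera("side")[110:330,230:440,::-1]
cv2.imwrite("pics/s2.png",cv2.resize(im,None,fx=2.7,fy=2.7,interpolation=cv2.INTER_CUBIC))
```

```text
[ 0.56651053 -0.13497414  0.08164323] [ 0.37956246 -0.0931008   3.86555806]
```

View pics/s2.png

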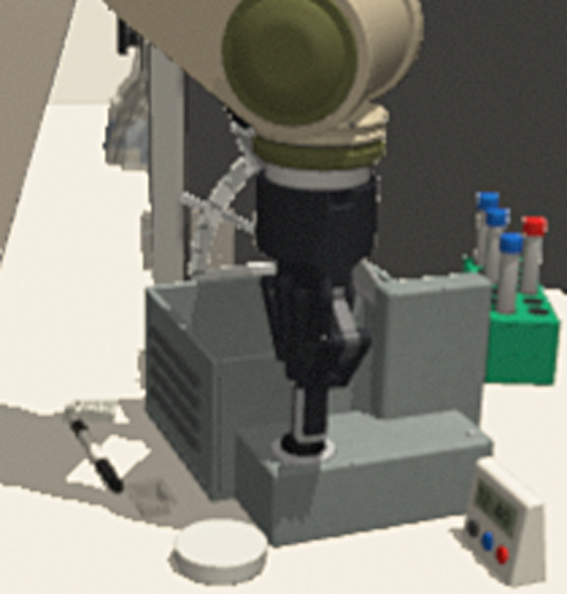

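move_arm --rows '[0, 0, 0.001, 0, 0, 0, 0, 0, 0, 0.001, 0, 0, 0, 0, 0, 0, 0.0005, 0, 0, 0, 0, 0, 0, 0, 0, 0, 0, 0, 0, 0, 0, 0, 0, 0, 0, 0, 0, 0, 0, 0, 0, 0, 0, 0, 0, 0, 0, 0, 0, 0, 0, 0, 0, 0, 0, 0]'

```text
clock: 4.45
tool_pos: [0.5666, -0.135, 0.0799]
orientation: [[0.962, 0.272, 0.001], [0.272, -0.962, -0.001], [0.001, 0.001, -1.0]]
force: [-2.8, -0.3, 13.4]
width: 0.0002
gripper_force: 6.4
```

Run:
```python
from h import *
import cv2
s=arm.get_state();print(s["tool_pos"],s["force"])
a=cv2.imread("pics/s2.png")
im=cams.read_camera("side")[110:330,230:440,::-1]
b=cv2.resize(im,None,fx=2.7,fy=2.7,interpolation=cv2.INTER_CUBIC)
d=cv2.absdiff(a,b).max(2);ys,xs=np.where(d>60);print(len(xs),xs.min() if len(xs) else 0)
t=cams.read_camera("top")[140:290,190:410,::-1]
t=cv2.resize(t,(567,387),interpolation=cv2.INTER_CUBIC)
cv2.imwrite("pics/s3.png",b)
c=np.hstack([b[:400,:390],cv2.convertScaleAbs(t,alpha=1.6)[:,:400][:387].copy() if 0 else np.pad(cv2.convertScaleAbs(t,alpha=1.6)[:,:400],((0,13),(0,0),(0,0)))])
cv2.imwrite("pics/c3.png",c)
```

```text
[ 0.5665565  -0.13500431  0.0799281 ] [-2.83378536 -0.3019036  13.41000883]
6408 20
```

View pics/c3.png

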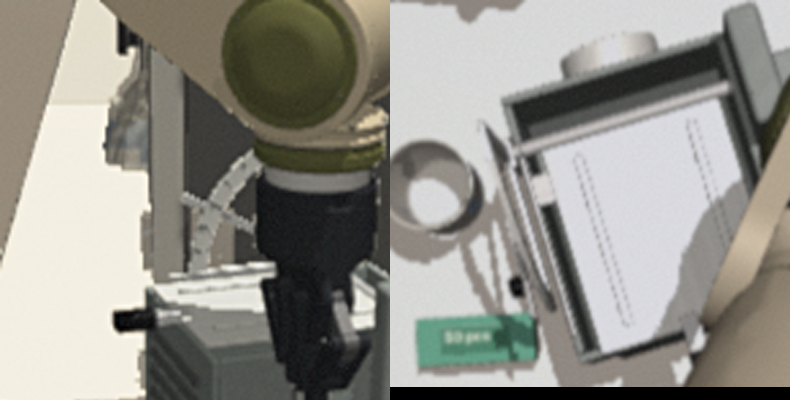

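move_arm --rows '[0, 0, -0.01, 0, 0, 0, 0, 0, 0, -0.04, 0, 0, 0, 0, 0, 0, -0.04, 0, 0, 0, 0, 0, 0, -0.04, 0, 0, 0, 0.05, -0.02, -0.0217, 0.004, 0, 0, 0, 0.05, -0.02, -0.0217, 0.004, 0, 0, 0, 0.05, -0.02, -0.0217, 0.004, 0, 0, 0, 0.05, -0.02, -0.0217, 0.004, 0, 0, 0, 0.05, -0.02, -0.0217, 0.004, 0, 0, 0, 0.05, -0.02, -0.0217, 0.004, 0, 0, 0, 0.05, 0, 0, 0, 0, 0.118, 0, 0.05, 0, 0, 0, 0, 0.118, 0, 0.05, 0, 0, 0, 0, 0.118, 0, 0.05, 0, 0, 0, 0, 0.118, 0, 0.05, 0, 0, 0, 0, 0, 0, 0.05]'

```text
clock: 6.42
tool_pos: [0.4142, -0.0421, 0.1842]
orientation: [[0.858, 0.271, 0.436], [0.24, -0.963, 0.124], [0.453, -0.002, -0.892]]
force: [0.2, -0.9, 0.6]
width: 0.0497
gripper_force: 0.0
```

Run:
```python
from h import *
import cv2
s=arm.get_state();im=cams.read_camera("wrist")[:,:,::-1].copy()
q=np.load("q.npy");A,t=box(q)
print(s["clock"],A.T@(s["tool_pos"]-t),(A.T@s["orientation"]).round(3).tolist(),s["width"],s["force"])
print("tab pred",proj("wrist",w(q,flap(0,.18)),s),proj("side",w(q,flap(0,.18))), "front edge",proj("wrist",w(q,[flap(0,.149,.063,.002),flap(0,.149,-.063,.002)]),s))
print("tip",[proj("wrist",w(q,flap(a,.13,.0935)),s).round(1).tolist() for a in (.4,.47,.55)])
cv2.imwrite("pics/w4.png",im)
```

```text
6.425 [-0.16496598  0.00086275  0.18418056] [[0.892, -0.002, 0.453], [-0.002, -1.0, 0.001], [0.453, -0.002, -0.892]] 0.049728959766447006 [ 0.20223411 -0.91681043  0.55958303]
tab pred [[314.98046654 255.56238009]] [[280.25211221 228.63623135]] front edge [[205.04679433 201.80874868]
 [424.53301357 201.11345618]]
tip [[[116.6, 116.6]], [[108.8, 100.5]], [[99.7, 79.6]]]
```

View pics/w4.png

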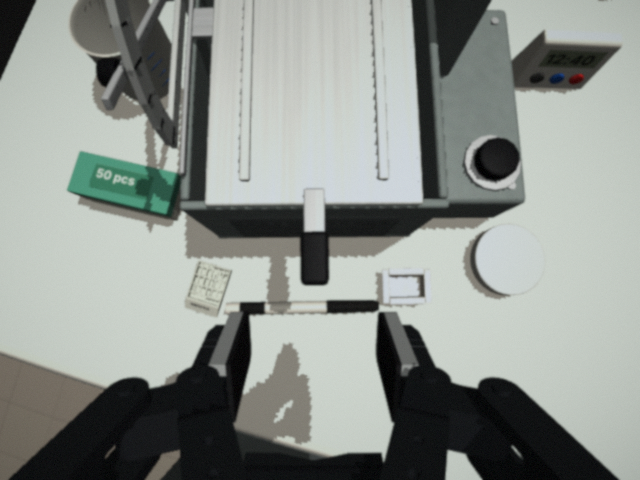

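move_arm --rows '[0.001, 0.001, 0.022, 0, 0, 0, 0.045, 0.001, 0, 0.022, 0, 0, 0, 0.045, 0, 0, 0.022, 0, 0, 0, 0.045, 0, 0, 0.015, 0, 0, 0, 0.045, 0, 0, 0.008, 0, 0, 0, 0.045, 0, 0, 0, 0, 0, 0, 0.03, 0, 0, 0, 0, 0, 0, 0.01, 0, 0, 0, 0, 0, 0, 0.01, 0, 0, 0, 0, 0, 0, 0.01, 0, 0, 0, 0, 0, 0, 0.01]' --grip_force 40

```text
clock: 7.72
tool_pos: [0.4561, -0.031, 0.107]
orientation: [[0.857, 0.273, 0.437], [0.243, -0.962, 0.125], [0.455, -0.001, -0.89]]
force: [1.9, 5.8, 0.0]
width: 0.0151
gripper_force: 42.5
```

Run:
```python
from h import *
s=arm.get_state()
q=np.load("q.npy");A,t=box(q)
print(s["clock"],A.T@(s["tool_pos"]-t),(A.T@s["orientation"]).round(3).tolist(),s["width"],s["gripper_force"],s["force"],s["ft_torque"])
# circle in tool frame: hinge in tool coordinates and steps for lifting
h=np.array([.058,0,.108]);p=A.T@(s["tool_pos"]-t);r=p-h
Rt=A.T@s["orientation"]
for n,da in((0,0.0),(8,.42/8)):
    if n:
        Ry=R.from_rotvec([0,da,0]).as_matrix()
        print("step tool",(Rt.T@(Ry@r-r)).round(5),"turn",(Rt.T@[0,da,0]).round(4))
```

```text
7.725 [-0.12161805  0.00019155  0.10696607] [[0.89, 0.001, 0.455], [0.0, -1.0, 0.002], [0.455, -0.001, -0.89]] 0.015143528510557789 42.46394097805023 [1.93231817 5.75467571 0.0169013 ] [ 0.7374289  -0.05119614  0.43890903]
step tool [ 4.46e-03 -1.00e-05 -8.31e-03] turn [ 0.     -0.0525  0.0001]
```

move_arm --rows '[0.00353, 0, -0.00666, 0, -0.042, 0, 0.01, 0.00353, 0, -0.00666, 0, -0.042, 0, 0.01, 0.00353, 0, -0.00666, 0, -0.042, 0, 0.01, 0.00353, 0, -0.00666, 0, -0.042, 0, 0.01, 0.00353, 0, -0.00666, 0, -0.042, 0, 0.01, 0.00353, 0, -0.00666, 0, -0.042, 0, 0.01, 0.00353, 0, -0.00666, 0, -0.042, 0, 0.01, 0.00353, 0, -0.00666, 0, -0.042, 0, 0.01, 0.00353, 0, -0.00666, 0, -0.042, 0, 0.01, 0.00353, 0, -0.00666, 0, -0.042, 0, 0.01, 0, 0, 0, 0, 0, 0, 0.01, 0, 0, 0, 0, 0, 0, 0.01]'

```text
clock: 9.22
tool_pos: [0.4705, -0.0268, 0.1799]
orientation: [[0.961, 0.272, 0.05], [0.272, -0.962, 0.015], [0.052, -0.001, -0.999]]
force: [0.5, 5.7, -2.4]
width: 0.0154
gripper_force: 42.4
```

Run:
```python
from h import *
import cv2
s=arm.get_state();im=cams.read_camera("wrist")[:,:,::-1].copy()
q=np.load("q.npy");A,t=box(q);p=A.T@(s["tool_pos"]-t);Rt=A.T@s["orientation"]
g=p-.002*Rt[:,2]
print(s["clock"],p,Rt[:,2].round(3),s["width"],s["force"],"ang",np.arctan2(g[2]-.108,.058-g[0]),"tilt",np.arctan2(Rt[0,2],-Rt[2,2]))
print("tip",[proj("wrist",w(q,flap(a,.13,.0935)),s).round(1).tolist() for a in (.4,.47,.55)])
cv2.imwrite("pics/w5.png",im)
sd=cams.read_camera("side")[:,:,::-1];cv2.imwrite("pics/s5.png",sd)
a=cv2.resize(im[0:340,0:270],None,fx=1.5,fy=1.5,interpolation=cv2.INTER_CUBIC)
b=cv2.resize(sd[140:250,250:350],None,fx=3.9,fy=510/110,interpolation=cv2.INTER_CUBIC)
cv2.imwrite("pics/c5.png",np.hstack([a,b[:510]]))
```

```text
9.225 [-0.10660519  0.00027494  0.17992968] [ 0.052  0.001 -0.999] 0.015434919994477565 [ 0.46191226  5.6594087  -2.37933533] ang 0.4218837476610498 tilt 0.05193826424860056
tip [[[75.3, 216.4]], [[61.3, 210.8]], [[43.5, 201.4]]]
```

View pics/c5.png

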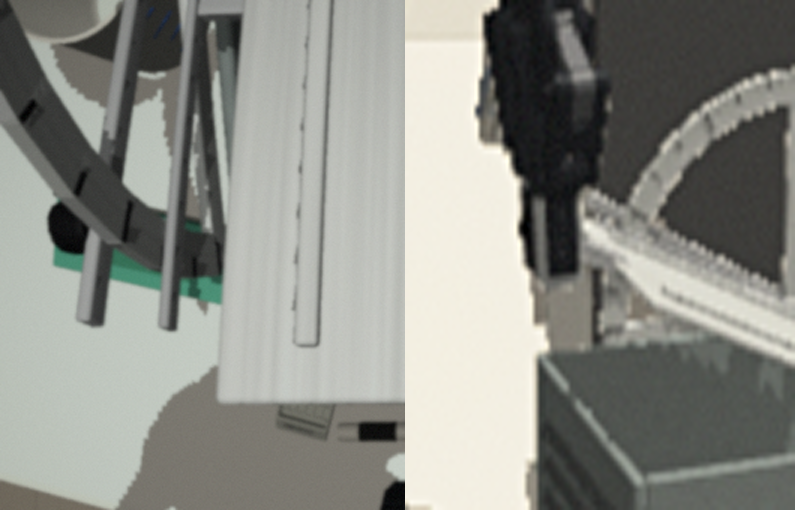

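move_arm --rows '[0.00186, 0, -0.00359, 0, -0.0225, 0, 0.01, 0.00186, 0, -0.00359, 0, -0.0225, 0, 0.01, 0, 0, 0, 0, 0, 0, 0.01, 0, 0, 0, 0, 0, 0, 0.01]'

```text
clock: 9.82
tool_pos: [0.4738, -0.0258, 0.1873]
orientation: [[0.962, 0.272, 0.007], [0.272, -0.962, 0.003], [0.007, -0.001, -1.0]]
force: [1.7, 6.0, -2.6]
width: 0.0153
gripper_force: 42.4
```

Run:
```python
from h import *
import cv2
s=arm.get_state();im=cams.read_camera("wrist")[:,:,::-1].copy()
np.save("s6.npy",s,allow_pickle=True)
q=np.load("q.npy");A,t=box(q);p=A.T@(s["tool_pos"]-t);Rt=A.T@s["orientation"]
g=p-.002*Rt[:,2]
print(s["clock"],p,s["width"],s["force"],"ang",np.arctan2(g[2]-.108,.058-g[0]),"tilt",np.arctan2(Rt[0,2],-Rt[2,2]))
cv2.imwrite("pics/w6.png",im)
w4=cv2.imread("pics/w4.png");s0=cv2.imread("pics/side0.png")
z=lambda a,f:cv2.resize(a,None,fx=f,fy=f,interpolation=cv2.INTER_CUBIC)
a=z(im[130:280,20:170],2.66)        # 400x400 wrist now
b=z(w4[0:150,60:210],2.66)          # 400x400 wrist, shut
a,b=a[:399,:399],b[:399,:399]
c=z(s0[170:220,285:385],4)          # 400x200 side at start
d=z(im[180:280,200:500],1.33)[:133,:399]       # front edge
d=np.pad(d,((0,67),(0,0),(0,0)))
cv2.imwrite("pics/c6.png",np.vstack([np.hstack([a,b]),np.hstack([c[:,:399],d])]))
for a in(.43,.45,.47,.49,.51):print(a,proj("wrist",w(q,[flap(a,.13,.0935),flap(a,.1,.0935)])+0,s).round(1).tolist())
print("corners",proj("wrist",w(q,[flap(.467,.149,y,n) for y in(.063,-.063) for n in (.002,-.002)]),s).round(1).tolist())
```

```text
9.825 [-0.10318586  0.00032393  0.18728719] 0.01528593186342168 [ 1.7356767   5.95531601 -2.57669393] ang 0.46705184490815105 tilt 0.007081999988258912
0.43 [[78.3, 217.4], [83.6, 144.4]]
0.45 [[74.5, 216.1], [80.9, 142.6]]
0.47 [[70.6, 214.7], [78.0, 140.6]]
0.49 [[66.6, 213.1], [75.2, 138.5]]
0.51 [[62.5, 211.3], [72.3, 136.3]]
corners [[143.4, 263.8], [147.8, 264.9], [486.3, 263.3], [481.8, 264.4]]
```

View pics/c6.png

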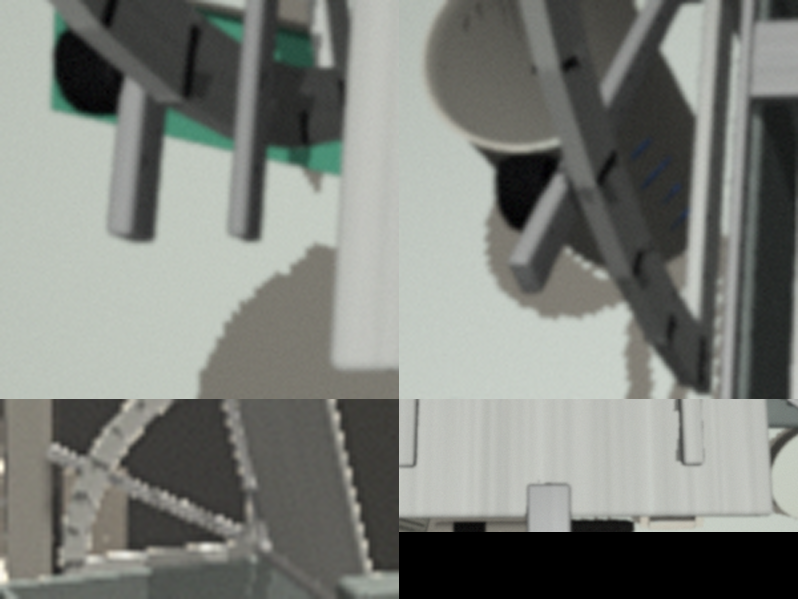

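```bash
cat > fa.py <<'E'
from h import *
q=np.load("q.npy");s6=np.load("s6.npy",allow_pickle=True).item()
A,t=box(q)
Rt=np.array([[.892,-.002,.453],[-.002,-1,.001],[.453,-.002,-.892]])
s4=dict(tool_pos=A@np.array([-.16497,.00086,.18418])+t,orientation=A@Rt)
C6=lambda x,y:(20+x/2.66,130+y/2.66)
F=.467
def model(v):
    o=v[:3];a=v[3];W=lambda L:w(q,np.array(L))+o
    p6=proj("wrist",W([flap(F,.149,.063,.002),flap(F,.149,-.063,.002),flap(a,.13,.0935)]),s6)
    p4=proj("wrist",W([flap(0,.149,.063,.002),flap(0,.149,-.063,.002),flap(a,.13,.0935)]),s4)
    l=proj("wrist",W([flap(a,.098,.0935),flap(a,.13,.0935)]),s6)
    return p6,p4,l
def res(v):
    p6,p4,l=model(v)
    o6=np.array([C6(331,367),(479,266.5),C6(131,236)]);o4=np.array([(206,205),(422,205),(108.5,103.8)])
    sl=(l[1]-l[0]);sl=sl[0]/sl[1]
    return np.r_[(p6-o6).ravel(),(p4-o4).ravel(),(sl+.091)*100,v[:3]/.002*1]
r=least_squares(res,[0,0,0,.47]);print("joint",r.x.round(4),res(r.x).round(1))
o=proj("side",w(q,[flap(0,0,.0935)]))
for a in(.45,.47,.49,.51):
    l=proj("side",w(q,[flap(a,.13,.0935),flap(a,.02,.0935)]));d=l[1]-l[0];print(a,l.round(1).tolist(),"slope",(d[1]/d[0]).round(3))
print("obs tip (297.5,182.8) slope .447")
E
python3 fa.py
```

```text
joint [-2.300e-03  4.000e-04 -2.000e-03  4.818e-01] [-0.8 -0.9  1.7  0.2  0.5 -0.9 -1.3  1.2  0.   0.5 -0.5  0.6 -1.6 -1.1
  0.2 -1. ]
0.45 [[297.1, 184.2], [341.3, 202.3]] slope 0.41
0.47 [[297.6, 183.0], [341.4, 202.1]] slope 0.437
0.49 [[298.2, 181.9], [341.4, 201.9]] slope 0.464
0.51 [[298.8, 180.7], [341.5, 201.8]] slope 0.492
obs tip (297.5,182.8) slope .447
```

move_arm --rows '[0.001, 0, -0.002, 0, -0.013, 0, 0.01, 0, 0, 0, 0, 0, 0, 0.01, 0, 0, 0, 0, 0, 0, 0.01, 0, 0, 0, 0, 0, 0, 0.01, 0, 0, 0, 0, 0, 0, 0.01, 0, 0, 0, 0, 0, 0, 0.01, 0, 0, 0, 0, 0, 0, 0.01, 0, 0, 0, 0, 0, 0, 0.01]'

```text
clock: 10.88
tool_pos: [0.4748, -0.0256, 0.1893]
orientation: [[0.962, 0.272, -0.006], [0.272, -0.962, -0.0], [-0.006, -0.001, -1.0]]
force: [0.4, 6.5, -2.7]
width: 0.0151
gripper_force: 42.4
```

Run:
```python
from h import *
s=arm.get_state();q=np.load("q.npy");A,t=box(q);p=A.T@(s["tool_pos"]-t);Rt=A.T@s["orientation"];g=p-.002*Rt[:,2]
print(s["clock"],s["width"],s["gripper_force"],s["force"],abs(s["joint_velocities"]).max(),"ang",np.arctan2(g[2]-.108,.058-g[0]),"tilt",np.arctan2(Rt[0,2],-Rt[2,2]))
print(job.finish_job())
```

```text
10.875 0.015091377822233474 42.38650381565094 [ 0.40269026  6.46924863 -2.74323019] 0.0012160975132053506 ang 0.47952467532499504 tilt -0.005700757156658191
the job is handed in; nothing more can be done
None
```

The button released the flap, which dropped shut and stayed shut. I then lifted it by its tab and handed in at 10.9 s, holding it still at about 0.48 rad; I measured the index arm at 0.47–0.48 rad from the camera images. The arm touched only the button and the tab; I took no last picture of the index arm or the things around the box.

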